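# Rack the oiled hand sticks on the drying heater and set its dial

## Robot

A 6-joint arm with a two-finger parallel gripper is mounted at the origin on the work surface. World frame = base frame: x ahead of the robot, y to its left, z up, the work surface at z = 0. Lengths are in m, angles in degrees, forces in N, time in s.
With the tool pointing down it reaches from about 0.325 to 0.85 m from the base axis. Payload 15.5 kg.
Tool frame: the origin (TCP) lies at the very end of the fingers, on their centre line; the grasp point (between the pads) lies arm.grip_depth behind it (arm.grip_depth is the distance from the TCP to the grasp point, in m); z points along the fingers, y is the line along which they close (so a half turn about z gives the same grasp; the last joint's range is limited). The gripper opens to 91 mm and grips with 3 to 60 N. Pads are 32 mm wide; open, the fingers measure 118 mm over their backs; the gripper's body (76 mm by 178 mm) begins 60 mm behind the grasp point.
Start: joints at [71.018, 28.281, 77.091, -0, 74.628, -5.472], TCP at [0.146, 0.608, 0.214] pointing down, gripper open.
Joint ranges: [-166.48, 166.48], [-47.26, 123.95], [12.59, 153.08], [-70.14, 250.14], [6.76, 159.57], [-176.63, 176.63]. Speed limits (degrees/s): [108.29, 108.29, 147.25, 172.46, 172.46, 172.46].

## Interface

Orientations are given as a 3x3 rotation matrix whose columns are the frame's x, y, z axes.
In Python, from rig import arm, vision, claw, probe_bus gives the robot as it stands (arm), with the cameras (vision), the gripper (claw) and the readings (probe_bus). Calls block until the motion is done:
- arm.move_to(position, orientation): joint-space move of the TCP to a pose.
- arm.move_l(position, orientation=None, feed=0.15): straight line of the TCP; orientation=None keeps the orientation; feed is the mean speed in m/s.
- arm.move_joints(angles): joint-space move.
- claw.grip(opening): finger opening in m; the grip force is fixed at half the most; returns when the fingers have stopped.
- arm.sleep(seconds).
- arm.solve_ik(position, orientation): joint angles nearest the present ones, or None.
- vision.snapshot(name): name is "scene" or "side" or "wrist"; returns the picture (400x640x3 uint8, red, green, blue); there is no depth.
- vision.get_calibration(name): a dict with "intrinsics" (3x3 intrinsics, pixels), "cam_to_world" (4x4, takes a point from camera to world coordinates). Camera axes: x right, y down, z forward; pixel columns grow to the right and rows downward; lengths in m; the calibration is good to about 2 mm. A picture is of the moment at which its call begins: read the wrist's pose just before it. get_calibration takes no time and is no camera call; for the wrist camera it gives the pose at the moment of the call.
A pose or a line that the arm cannot do raises arm.Unreachable and nothing moves.
- arm.sign_off(): hands the job in; it is judged then, once.
Readings, each from a call of its own:
- probe_bus.current_t(): time.
- probe_bus.current_joint_positions(): joint angles.
- probe_bus.current_dq(): joint speeds.
- probe_bus.current_tau(): joint torques, N m.
- probe_bus.current_ee_pos(): TCP position.
- probe_bus.current_tool_rot(): TCP orientation.
- probe_bus.current_force(): force on the tool from outside, world axes, zero at the start.
- probe_bus.current_torque(): the same for the moment, N m.
- probe_bus.current_width(): finger opening in m.
- probe_bus.current_grasp_force(): force on a finger pad.
Only numpy, scipy, OpenCV 4.12 (cv2) and the standard library are available. Lean on these libraries where they do the work, as an engineer would, in place of code of your own. Each camera call takes 0.05 s, during which the arm holds its last target. There are 200 camera calls.

## Task

Draw each wooden hand stick out of its leaning socket straight along the socket's axis, so that the light stands neither tip nor get dragged off, and lay it level across both black rails of the drying heater, each stick in a pair of notches of its own with its ends overhanging about equally. Once all the sticks are racked, turn the heater's dial until its white pointer points at the red mark, and leave the sticks, the stands standing and the other things on the bench where they are.

Things in the scene. Friction and masses are not known exactly. Their poses are not given: they have to be found in the camera images.
- stick1: octagonal brown wooden hand stick, 180 mm long, 24 mm across the flats, about 60 g, a thin black band near each end. Origin at its centre, x along it; either end may go either way. It stands in a stand's socket at the start, leaning 25 deg above the horizontal, its own +x end up; it may be absent (None)
- stick2: octagonal brown wooden hand stick, 180 mm long, 24 mm across the flats, about 60 g, a thin black band near each end. Origin at its centre, x along it; either end may go either way. It stands in a stand's socket at the start, leaning 25 deg above the horizontal, its own +x end up; it may be absent (None)
- stick3: octagonal brown wooden hand stick, 180 mm long, 24 mm across the flats, about 60 g, a thin black band near each end. Origin at its centre, x along it; either end may go either way. It stands in a stand's socket at the start, leaning 25 deg above the horizontal, its own +x end up; it may be absent (None)
- stick4: octagonal brown wooden hand stick, 180 mm long, 24 mm across the flats, about 60 g, a thin black band near each end. Origin at its centre, x along it; either end may go either way. It stands in a stand's socket at the start, leaning 25 deg above the horizontal, its own +x end up; it may be absent (None)
- stand_a: light (0.2 kg) loose plywood stand: base 150 (x) x 140 (y) x 8 mm, origin under its middle, z up, +x roughly away from the robot. Two square sockets, 27 mm wide inside, 80 mm deep, 4 mm walls; axis 25 deg above horizontal towards +x, from inner bottom (-40, +-40, 26) mm to mouth (33, +-40, 59) mm. 100 mm of a stick shows. Pulling off the axis drags or tips the stand
- stand_b: light (0.2 kg) loose plywood stand: base 150 (x) x 140 (y) x 8 mm, origin under its middle, z up, +x roughly away from the robot. Two square sockets, 27 mm wide inside, 80 mm deep, 4 mm walls; axis 25 deg above horizontal towards +x, from inner bottom (-40, +-40, 26) mm to mouth (33, +-40, 59) mm. 100 mm of a stick shows. Pulling off the axis drags or tips the stand
- heater: cream drying heater, fixed, 220 (x) x 430 (y) x 70 mm high; origin at centre of underside, z up. On top two black notched rails along y, at x = -62 and +62 mm, 10 mm thick; notch floors 95 mm above the bench, 34 mm wide, teeth 20 mm higher with 45 deg flanks. Notch pairs at y = -60, 15, 90, 165 mm. Dial at y = -165 mm on the top
- slot1 (a point): where the centre of a stick lies when it rests in the pair of notches at heater y = -60 mm (midway between the rails, 107 mm above the bench); x, y, z axes are the heater's; the stick lies along x
- slot2 (a point): where the centre of a stick lies when it rests in the pair of notches at heater y = 15 mm (midway between the rails, 107 mm above the bench); x, y, z axes are the heater's; the stick lies along x
- slot3 (a point): where the centre of a stick lies when it rests in the pair of notches at heater y = 90 mm (midway between the rails, 107 mm above the bench); x, y, z axes are the heater's; the stick lies along x
- slot4 (a point): where the centre of a stick lies when it rests in the pair of notches at heater y = 165 mm (midway between the rails, 107 mm above the bench); x, y, z axes are the heater's; the stick lies along x
- dial (a joint): angle of the heater's dial, rad; grows clockwise seen from above, 0 to 5.2; starts between 0.1 and 0.7; stays where it is left (friction 0.04 N m). The dial is a black bar grip 57 mm long, 14 mm thick, 32 mm tall, on a disc of 30 mm radius; its top is 114 mm above the bench
- dial_grip (a point): point on the dial's upright axis, inside the bar grip, 107 mm above the bench, 7 mm below the top of the bar; its x axis runs along the bar, away from the white pointer
- dial_pointer (a point): the end of the bar grip that bears the white pointer line, 30 mm from the dial's axis; it turns with the dial
- mark_point (a point): point 30 mm from the dial's axis towards the red mark (a red 16 x 8 mm tab 53 mm from the axis, on a red ring round the dial); the pointer end lies here when it points at the mark. The mark differs each time: 0.8 to 3.5 rad clockwise of the pointer's start
- oil_jar: bystander: amber jar, 72 mm across, 100 mm tall; origin at its underside or lying centre
- wax_tin: bystander: green tin, 80 mm across, 45 mm tall; origin at its underside or lying centre
- sanding_block: bystander: cork block 100 x 60 x 35 mm; origin at its underside or lying centre
- mallet: bystander: hammer lying on the bench; origin at its underside or lying centre
- ring1: bystander: black ring 120 mm across, 12 mm thick; origin at its underside or lying centre
- oil_brush: bystander: brush lying on the bench; origin at its underside or lying centre
- mug: bystander: blue mug 80 mm across, 90 mm tall; origin at its underside or lying centre

How it is judged:
By the outcome, as a careful person would: the job done as asked, in the order asked, and still so for the second after the job is handed in, with the robot touching nothing.
Of stick1, stick2, stick3, stick4 only 3 to 4 are there at a start; the rules pass over those that are not, and their reading is None.
At some moment in a run one of stand_a, stand_b may be knocked a few centimetres aside while the robot is not near it.
Once in a run the grip may slacken for a moment while it holds something.
It also fails if it takes over 208 s, if anything falls off the work surface, if the arm or the gripper's body presses on something with over 40 N, if the wrist force passes 120 N, or if a joint passes its speed limit or range.

## Working session

There is one attempt and no reset: what is moved stays moved. The work goes in short steps, each a Python script; the robot and the scene stay as the last script left them, time stands still between calls to the robot, and variables do not carry over. Pictures are saved under pics/ and viewed, at most 14 in all, crops included, and the job is handed in when it is done.

```bash
ls; mkdir -p pics; python3 - <<'E'
from rig import arm, vision, claw, probe_bus
import cv2,numpy as np
for n in ("scene","side","wrist"):
    c=vision.get_calibration(n);print(n,np.round(c["intrinsics"],1).tolist(),np.round(c["cam_to_world"],3).tolist())
    cv2.imwrite(f"pics/{n}0.png",vision.snapshot(n)[:,:,::-1])
print(arm.grip_depth,probe_bus.current_t(),probe_bus.current_width(),np.round(probe_bus.current_tool_rot(),3).tolist())
E
```

```text
pics
rig.py
scene [[369.2, 0.0, 319.1], [0.0, 369.2, 197.8], [0.0, 0.0, 1.0]] [[-0.558, 0.513, -0.652, 1.294], [0.83, 0.349, -0.436, 0.515], [0.004, -0.784, -0.62, 0.813], [0.0, 0.0, 0.0, 1.0]]
side [[390.4, 0.0, 318.2], [0.0, 390.4, 196.6], [0.0, 0.0, 1.0]] [[0.87, -0.341, 0.357, 0.127], [-0.493, -0.591, 0.639, -0.778], [-0.007, -0.731, -0.682, 0.959], [0.0, 0.0, 0.0, 1.0]]
wrist [[308.8, 0.0, 319.2], [0.0, 308.8, 197.4], [0.0, 0.0, 1.0]] [[0.235, 0.945, 0.229, 0.082], [0.972, -0.228, -0.056, 0.622], [-0.0, 0.236, -0.972, 0.384], [0.0, 0.0, 0.0, 1.0]]
0.0188 0.15 0.09133518848891076 [[-0.972, 0.234, -0.0], [0.234, 0.972, -0.001], [0.0, -0.001, -1.0]]
```

View pics/scene0.png

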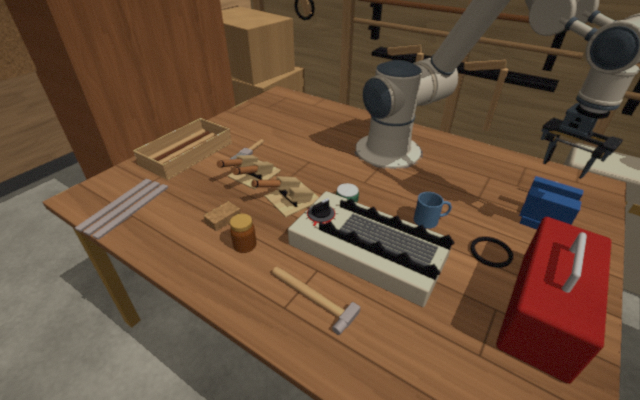

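View pics/side0.png

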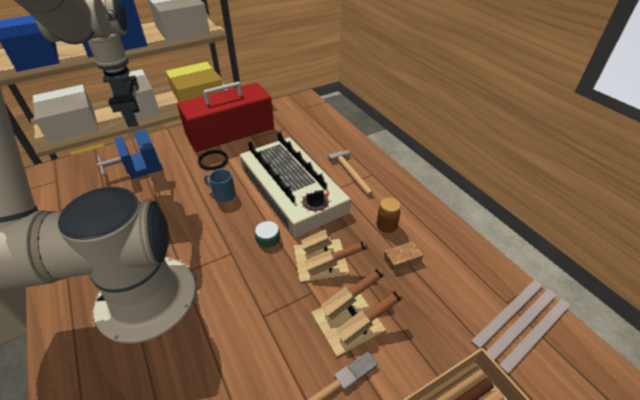

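Scene view: three sticks, one at side (350,252) in the nearer stand and two at (365,287) and (385,312) in the other. The heater is in the middle, with its dial at side (316,200). I'll compute rough positions, then take wrist views.

```bash
cat > h.py <<'E'
from rig import arm, vision, claw, probe_bus
import numpy as np, cv2
def ray(cal,px):
    K=cal["intrinsics"];T=cal["cam_to_world"]
    d=T[:3,:3]@np.linalg.solve(K,[px[0],px[1],1.]);return T[:3,3],d/np.linalg.norm(d)
def onplane(cal,px,z):
    o,d=ray(cal,px);return o+d*(z-o[2])/d[2]
def tri(obs):
    A=np.zeros((3,3));b=np.zeros(3);R=[ray(c,p) for c,p in obs]
    for o,d in R:
        P=np.eye(3)-np.outer(d,d);A+=P;b+=P@o
    X=np.linalg.solve(A,b);return X,[float(np.linalg.norm(np.cross(d,X-o))) for o,d in R]
def proj(cal,X):
    T=cal["cam_to_world"];p=cal["intrinsics"]@(T[:3,:3].T@(np.asarray(X)-T[:3,3]));return p[:2]/p[2]
def Rdown(yaw):  # tool z down, tool y (closing line) at yaw deg in world xy
    a=np.radians(yaw);y=np.array([np.cos(a),np.sin(a),0]);z=np.array([0,0,-1.]);return np.stack([np.cross(y,z),y,z],1)
def pick(name,f):
    c=vision.get_calibration(name);im=vision.snapshot(name);cv2.imwrite(f"pics/{f}.png",im[:,:,::-1]);np.savez(f"pics/{f}.npz",im=im,intrinsics=c["intrinsics"],cam_to_world=c["cam_to_world"]);return c,im
E
python3 - <<'E'
from h import *
s=vision.get_calibration("side")
for n,p,z in [("standA",(320,258),0.01),("standB",(347,320),0.01),("dial",(316,198),.1),("jar",(388,220),0),("tin",(267,235),.04),("mug",(222,195),0),("block",(403,258),.03),("hfar",(240,150),.07),("hdr",(348,205),.07),("hdl",(300,222),.07),("brush",(355,370),0)]:
    print(n,onplane(s,p,z).round(3))
s=vision.get_calibration("scene")
for n,p,z in [("dial",(320,213),.1),("standA",(292,195),.01),("standB",(255,178),.01),("hc",(290,237),.07),("hc2",(430,280),.07),("hc3",(450,240),.07),("hc4",(332,195),.07)]:
    print(n,onplane(s,p,z).round(3))
E
```

```text
standA [ 0.492 -0.131  0.01 ]
standB [ 0.452 -0.346  0.01 ]
dial [0.566 0.024 0.1  ]
jar [ 0.775 -0.098  0.   ]
tin [0.382 0.01  0.04 ]
mug [0.33  0.302 0.   ]
block [ 0.699 -0.267  0.03 ]
hfar [0.461 0.433 0.07 ]
hdr [ 0.656 -0.029  0.07 ]
hdl [ 0.485 -0.018  0.07 ]
brush [ 0.4   -0.464  0.   ]
dial [0.602 0.057 0.1  ]
standA [ 0.49  -0.137  0.01 ]
standB [ 0.485 -0.315  0.01 ]
hc [0.709 0.025 0.07 ]
hc2 [0.633 0.413 0.07 ]
hc3 [0.463 0.409 0.07 ]
hc4 [0.476 0.02  0.07 ]
```

```bash
python3 - <<'E'
from h import *
R=Rdown(90)
for f,p in [("h1",(.55,.27,.3)),("h2",(.55,.13,.3)),("s1",(.53,-.14,.3)),("s2",(.53,-.30,.3))]:
    arm.move_to(p,R); pick("wrist",f)
print(probe_bus.current_t(),probe_bus.current_joint_positions())
a=cv2.imread("pics/s1.png");b=cv2.imread("pics/s2.png");cv2.imwrite("pics/ss.png",np.vstack([a[:300],b[:300]]))
a=cv2.imread("pics/h1.png");b=cv2.imread("pics/h2.png");cv2.imwrite("pics/hh.png",np.vstack([a[:300],b[:300]]))
E
```

```text
4.625 [-3.50399608e+01  2.30985267e+01  7.22092319e+01  1.76566500e-02
  8.47125189e+01 -1.25098877e+02]
```

View pics/ss.png

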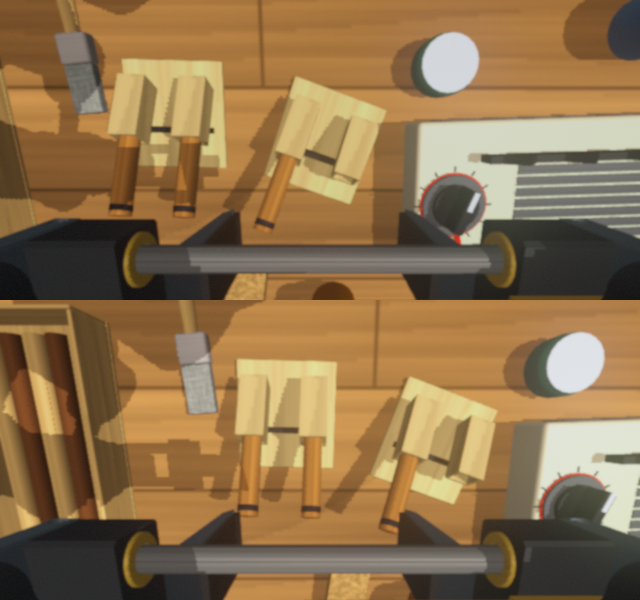

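View pics/hh.png

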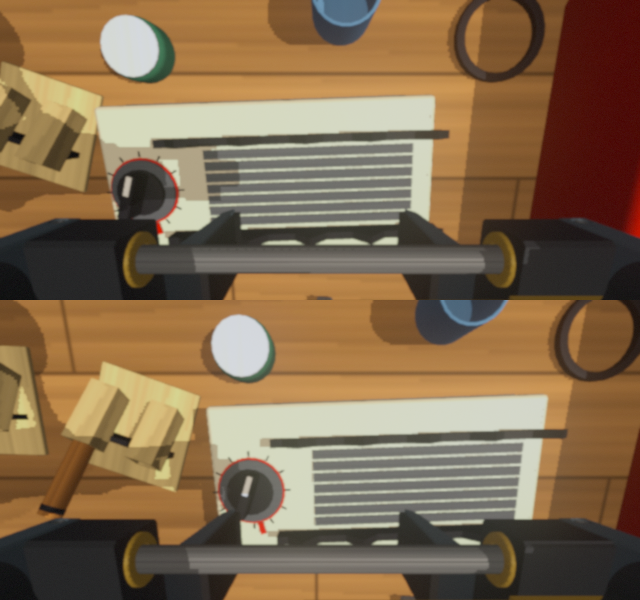

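Wrist views show the sticks clearly, with their black-banded upper ends at ss rows ~210 (top view), and the dial at h2 (250,190) with its red tab at (262,226). The gripper hides the heater's far half, so I'll re-take the views from further back.

```bash
python3 - <<'E'
from h import *
R=Rdown(90)
for f,p in [("t1",(.46,-.30,.26)),("t2",(.46,-.14,.26)),("g1",(.45,.12,.28)),("g2",(.45,.26,.28))]:
    arm.move_to(p,R); arm.sleep(.1); pick("wrist",f)
print(probe_bus.current_t())
a=cv2.imread("pics/t1.png")[:230];b=cv2.imread("pics/t2.png")[:230];cv2.imwrite("pics/tt.png",cv2.resize(np.vstack([a,b]),(800,575),interpolation=cv2.INTER_CUBIC))
a=cv2.imread("pics/g1.png")[:230];b=cv2.imread("pics/g2.png")[:230];cv2.imwrite("pics/gg.png",cv2.resize(np.vstack([a,b]),(800,575),interpolation=cv2.INTER_CUBIC))
E
```

```text
7.9583
```

View pics/tt.png

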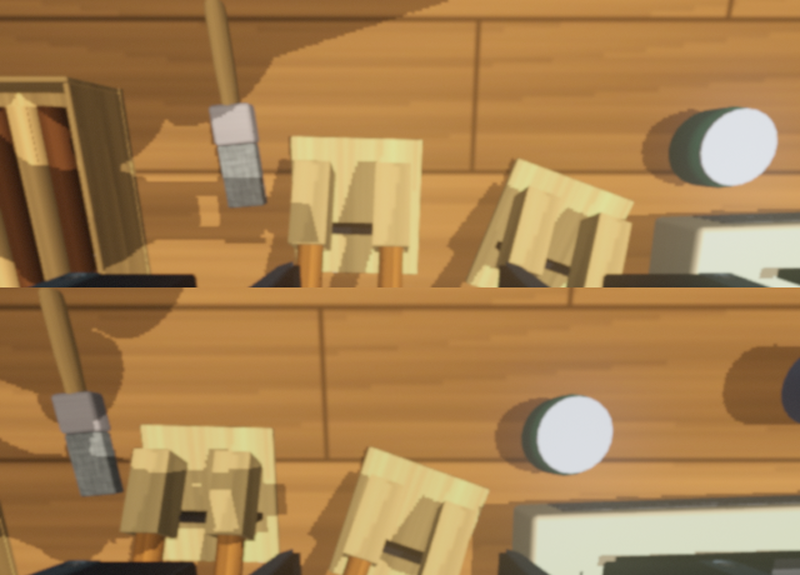

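View pics/gg.png

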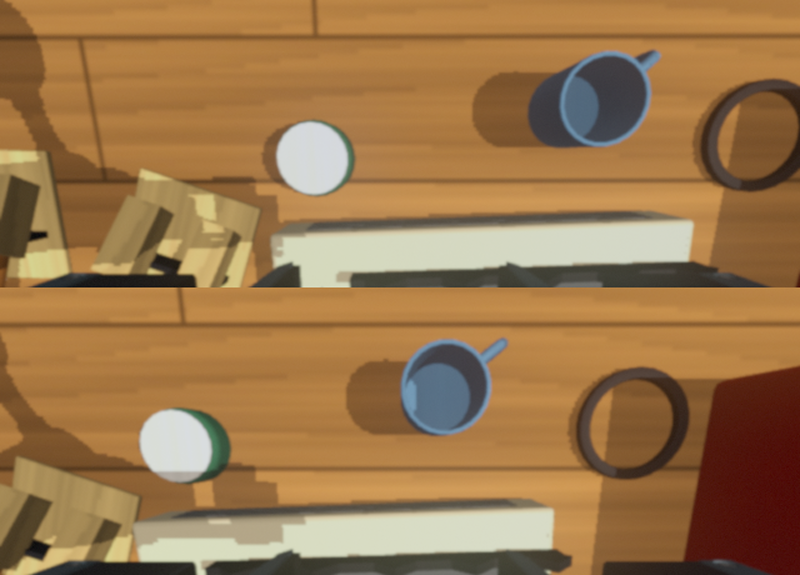

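Moving back was the wrong direction: those views show less of the objects. For the heater I'll move forward and re-view.

```bash
python3 - <<'E'
from h import *
R=Rdown(90)
for f,p in [("k1",(.70,.27,.28)),("k2",(.70,.13,.28)),("s3",(.60,-.14,.28)),("s4",(.60,-.30,.28))]:
    arm.move_to(p,R); arm.sleep(.1); pick("wrist",f)
print(probe_bus.current_t())
L=[cv2.imread(f"pics/{f}.png") for f in("k1","k2","s3","s4")]
def up(i,w,h): return cv2.resize(i,(w,h),interpolation=cv2.INTER_CUBIC)
cv2.imwrite("pics/kk.png",np.vstack([up(L[0][:230],800,288),up(L[1][:230],800,288)]))
cv2.imwrite("pics/s34.png",np.vstack([up(L[2][:230],800,288),up(L[3][:230],800,288)]))
E
```

```text
11.95
```

View pics/kk.png

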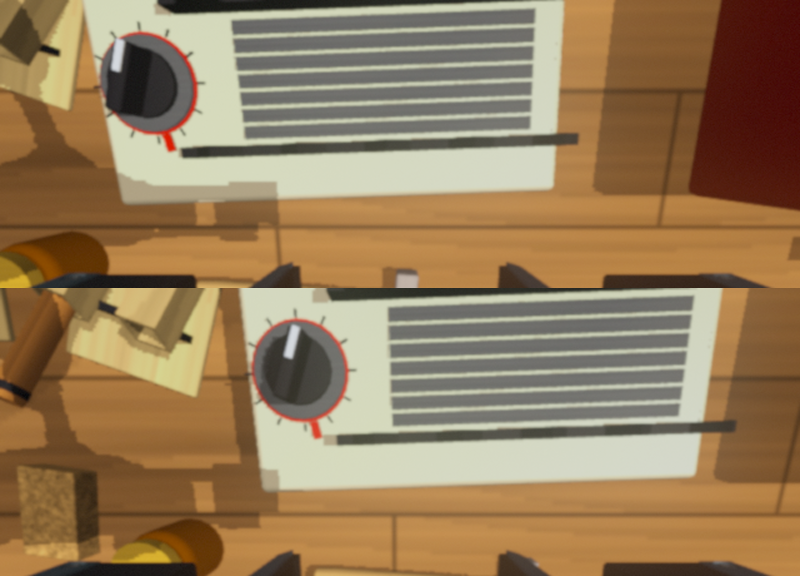

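View pics/s34.png

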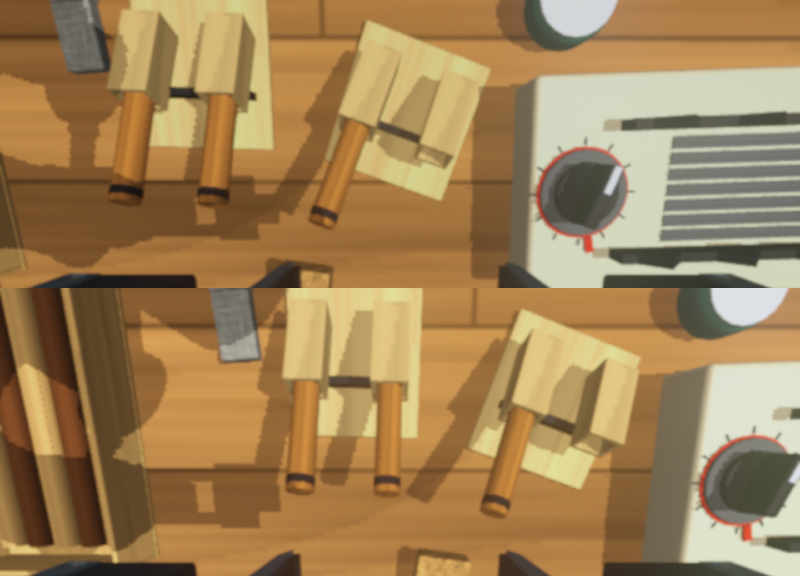

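```bash
python3 - <<'E'
from h import *
L=lambda f:np.load(f"pics/{f}.npz")
def v(*a): return np.array(a)/1.25
c={f:L(f) for f in("s1","s2","s3","s4","h1","h2","k1","k2")}
P={"A":(v(126,190),v(300,190),v(137,96),v(306,93),(121,209),(249,208)),
"B":(v(213,192),v(387,190),v(222,98),v(391,95),(185,209),(312,208)),
"C":(v(324,214),v(497,209),v(355,124),v(522,122),(265,224),(391,222))}
for n,(b3,b4,m3,m4,b1,b2) in P.items():
    B,e=tri([(c["s3"],b3),(c["s4"],b4),(c["s1"],b1),(c["s2"],b2)]);M,e2=tri([(c["s3"],m3),(c["s4"],m4)])
    d=B-M;print(n,B.round(4),M.round(4),np.round(e+e2,4),"len",np.linalg.norm(d).round(4),"elev",np.degrees(np.arctan2(d[2],np.hypot(*d[:2]))).round(1),"yaw",np.degrees(np.arctan2(d[1],d[0])).round(1))
H={"nl":[("h1",(97,107)),("h2",(208,107))],"nr":[("h1",(433,97)),("h2",(547,97))],
"fl":[("k1",v(124,204)),("k2",v(264,202))],"fr":[("k1",v(553,188)),("k2",v(695,186))],
"mark":[("k1",v(171,146)),("k2",v(317,433-288)),("s3",v(588,243)),("s4",v(747,532-288))],
"white_in":[("k1",v(117,72)),("k2",v(289,357-288)),("s3",v(607,193))],
"white_out":[("k1",v(121,40)),("k2",v(295,326-288)),("s3",v(619,167))],
"ring":[("k1",v(149,83)),("k2",v(300,371-288)),("s3",v(582,192))]}
R={}
for n,o in H.items():
    X,e=tri([(c[f],p) for f,p in o]);R[n]=X;print(n,X.round(4),np.round(e,4))
for a,b in(("nl","nr"),("fl","fr"),("nl","fl"),("nr","fr")):
    d=R[b]-R[a];print(a,b,np.linalg.norm(d).round(4),np.degrees(np.arctan2(d[1],d[0])).round(2))
ctr=sum(R[k] for k in("nl","nr","fl","fr"))/4;print("ctr",ctr)
E
```

```text
A [ 0.5688 -0.3883  0.0965] [ 0.4814 -0.3872  0.0615] [0.0009 0.0017 0.0018 0.0004 0.0016 0.0016] len 0.0942 elev 21.8 yaw -0.8
B [ 0.5697 -0.3094  0.0946] [ 0.4832 -0.3069  0.0615] [0.0004 0.0022 0.0017 0.0003 0.0016 0.0016] len 0.0926 elev 20.9 yaw -1.6
C [ 0.5883 -0.2086  0.0966] [ 0.5071 -0.1815  0.0623] [0.0018 0.0033 0.0022 0.0006 0.0012 0.0012] len 0.0922 elev 21.8 yaw -18.5
nl [ 0.4652 -0.0115  0.0622] [0.0002 0.0002]
nr [0.4541 0.4104 0.0714] [0.0005 0.0005]
fl [ 0.6822 -0.0035  0.068 ] [0.0006 0.0006]
fr [0.6667 0.4217 0.0674] [0.0006 0.0006]
mark [0.6256 0.0524 0.0697] [0.0016 0.0015 0.0019 0.0014]
white_in [0.5691 0.0414 0.1134] [0.0007 0.0006 0.0002]
white_out [0.5463 0.0484 0.114 ] [0.0005 0.0006 0.0004]
ring [0.5718 0.0398 0.0706] [0.0008 0.0004 0.0005]
nl nr 0.4222 91.49
fl fr 0.4254 92.09
nl fl 0.2173 2.12
nr fr 0.2129 3.03
ctr [0.56705248 0.20427706 0.06723774]
```

Measurements check out against the text: heater top z ≈ 0.07 and size ≈ 0.425 × 0.215, with the dial within 1 mm of where the heater pose predicts. The pointer is at ≈162° and the mark at ≈13.5°, so it needs 148° clockwise. The sticks sag to about 22°. Next I'll check the stand yaws and reachability.

```bash
cat >> h.py <<'E'
HC=np.array([.567,.2043]);HY=2.05
def Rgrip(yaw,el):  # stick axis = -tool x, tool y horizontal
    c,s=np.cos(np.radians(yaw)),np.sin(np.radians(yaw));ce,se=np.cos(np.radians(el)),np.sin(np.radians(el))
    a=np.array([ce*c,ce*s,se]);z=np.array([se*c,se*s,-ce]);return np.stack([-a,np.cross(z,-a),z],1)
def tcp(g,R): return np.asarray(g)+R[:,2]*arm.grip_depth
def hpt(x,y,z):
    t=np.radians(HY);return np.array([HC[0]+x*np.cos(t)-y*np.sin(t),HC[1]+x*np.sin(t)+y*np.cos(t),z])
SLOT={1:-.06,2:.015,3:.09,4:.165}
E
python3 - <<'E'
from h import *
L=lambda f:np.load(f"pics/{f}.npz")
c=L("s4");d=L("s3")
def e(c,p,q,z=.008):
    P,Q=[onplane(c,np.array(x)/1.25,z) for x in(p,q)];v=Q-P;print(P.round(3),Q.round(3),np.degrees(np.arctan2(v[1],v[0])).round(1))
print("C left,right,near,far");e(c,(520,22),(470,159));e(c,(638,70),(583,201));e(c,(520,22),(638,70));e(c,(470,159),(583,201))
e(d,(489,69),(441,200))
print("AB right");e(c,(421,3),(417,149));e(d,(268,0),(273,149))
for n,g,y in(("A",(.513,-.3875,.074),-1.2),("B",(.515,-.308,.074),-1.2),("C",(.532,-.19,.074),-18.5)):
    R=Rgrip(y,24.5)
    for k in(.07,0): print(n,k,None if arm.solve_ik(tcp(g-R[:,2]*k,R),R) is None else arm.solve_ik(tcp(g-R[:,2]*k,R),R).round(0))
    q=arm.solve_ik(tcp(g-R[:,0]*.1,R),R);print(" out",None if q is None else q.round(0))
for k,y in SLOT.items():
    R=Rgrip(HY,2)
    for z in(.107,.24):
        q=arm.solve_ik(tcp(hpt(.02,y,z),R),R);print(k,z,None if q is None else q.round(0))
for yaw in (72,-76.5,252,103.5):
    q=arm.solve_ik(tcp((.5722,.0396,.107),Rdown(yaw)),Rdown(yaw));print(yaw,None if q is None else q.round(0))
E
```

```text
C left,right,near,far
[ 0.403 -0.174  0.008] [ 0.541 -0.22   0.008] -18.3
[ 0.449 -0.046  0.008] [ 0.588 -0.088  0.008] -17.1
[ 0.403 -0.174  0.008] [ 0.449 -0.046  0.008] 70.4
[ 0.541 -0.22   0.008] [ 0.588 -0.088  0.008] 70.4
[ 0.449 -0.044  0.008] [ 0.588 -0.091  0.008] -18.8
AB right
[ 0.386 -0.277  0.008] [ 0.531 -0.279  0.008] -1.0
[ 0.384 -0.273  0.008] [ 0.531 -0.279  0.008] -2.4
A 0.07 [ -55.   29.  100.   31.   40. -166.]
A 0 [ -52.   36.  100.   36.   33. -170.]
 out [ -45.   36.   89.   27.   40. -153.]
B 0.07 [ -49.   26.  108.   33.   34. -164.]
B 0 [ -46.   34.  107.   41.   27. -170.]
 out [ -39.   34.   95.   27.   34. -148.]
C 0.07 [ -29.   22.  116.   14.   18. -113.]
C 0 [ -28.   32.  116.   25.    9. -123.]
 out [ -26.   31.  101.    8.   23. -105.]
1 0.107 [  8.  34.  89.  -0.  55. -84.]
1 0.24 [  8.  25.  81.  -0.  72. -84.]
2 0.107 [ 15.  36.  86.  -1.  56. -76.]
2 0.24 [ 15.  27.  78.  -0.  73. -77.]
3 0.107 [ 22.  37.  82.  -1.  59. -70.]
3 0.24 [ 22.  29.  74.  -1.  75. -70.]
4 0.107 [ 28.  40.  76.  -1.  62. -64.]
4 0.24 [ 28.  32.  68.  -1.  78. -64.]
72 [ -2.  33.  92.  -0.  55. -74.]
-76.5 [-2. 33. 92. -0. 55. 74.]
252 [ -2.  33.  92.  -0.  55. 106.]
103.5 [  -2.   33.   92.   -0.   55. -106.]
```

```bash
cat >> h.py <<'E'
G={"A":((.5175,-.3877,.074),-1.3,24.5),"B":((.5192,-.308,.074),-1.3,24.5),"C":((.5413,-.193,.074),-18.3,15)}
def F(): return np.round(probe_bus.current_force(),1)
def take(n):
    g,y,e=G[n];g=np.array(g);R=Rgrip(y,e);a=-Rgrip(y,24.7)[:,0]
    claw.grip(.05);arm.move_to(tcp(g-R[:,2]*.08,R),R);arm.move_l(tcp(g,R),R,.1)
    f0=F();claw.grip(0.);print("width",probe_bus.current_width(),"force",f0,F())
    for k in(.01,.03,.06,.10):
        arm.move_l(tcp(g+a*k,R),R,.06);print(k,F(),round(probe_bus.current_width(),4),round(probe_bus.current_grasp_force(),1))
    arm.move_l(tcp(g+a*.1,R)+[0,0,.10],R,.15);print("t",probe_bus.current_t(),probe_bus.current_width())
def place(n,k,dx=.022,tilt=2.):
    R=Rgrip(HY,G[n][2]-24.5+tilt);y=SLOT[k]
    arm.move_to(tcp(hpt(dx,y,.22),R),R);arm.move_l(tcp(hpt(dx,y,.125),R),R,.12);print("pre",F(),probe_bus.current_width())
    arm.move_l(tcp(hpt(dx,y,.108),R),R,.04);print("down",F())
def release(n,k,dx=.022,tilt=2.):
    R=Rgrip(HY,G[n][2]-24.5+tilt)
    claw.grip(.042);arm.move_l(tcp(hpt(dx,SLOT[k],.20),R),R,.12);print("rel",F(),probe_bus.current_t())
E
python3 - <<'E'
from h import *
take("A")
pick("side","a_side");pick("scene","a_scene")
E
```

```text
width 0.023688036209028995 force [-0.1  0.1 -1. ] [-0.1  0.4  2.5]
0.01 [-0.4  0.3 -0.9] 0.0237 30.0
0.03 [ 0.   0.7 -0.9] 0.0238 30.0
0.06 [ 0.2 -0.4 -0.6] 0.0237 30.0
0.1 [-0.2  0.3 -0.5] 0.024 30.0
t 18.125 0.023251686073967433
```

```bash
python3 - <<'E'
from h import *
place("A",4); pick("scene","p_scene");pick("side","p_side")
a=cv2.imread("pics/a_side.png")[120:370,180:500];b=cv2.imread("pics/p_side.png")[90:340,200:520];
c=cv2.imread("pics/a_scene.png")[100:350,160:480];d=cv2.imread("pics/p_scene.png")[120:370,220:540]
cv2.imwrite("pics/v1.png",cv2.resize(np.vstack([np.hstack([a,b]),np.hstack([c,d])]),(768,600)))
E
```

```text
pre [-0.   0.6 -0.6] 0.023682363403899606
down [-3.  -3.9 12.1]
```

View pics/v1.png

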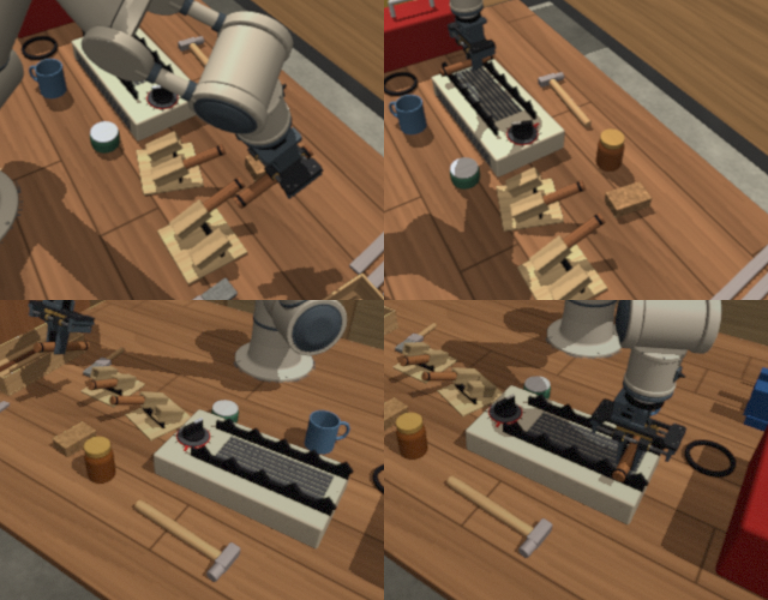

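The first stick came out cleanly and the stand stayed put; it's now at the fourth notch pair with light contact. I'll release and look from above.

```bash
python3 - <<'E'
from h import *
release("A",4)
R=Rdown(90)
arm.move_to((.70,.30,.28),R);arm.sleep(.1);pick("wrist","r1")
arm.move_to((.60,.30,.28),R);arm.sleep(.1);pick("wrist","r2");print(probe_bus.current_t())
a,b=[cv2.imread(f"pics/{f}.png")[:235,200:600] for f in("r1","r2")]
c,d=pick("scene","r_scene")[1],pick("side","r_side")[1]
c=cv2.resize(c[200:300,350:480,::-1],(400,300));d=cv2.resize(d[120:220,210:340,::-1],(400,300))
cv2.imwrite("pics/v2.png",np.hstack([np.vstack([a,b]),np.vstack([c,d])[:470]]))
E
```

```text
rel [-0.4  1.1 -0.2] 23.925
25.4167
```

View pics/v2.png

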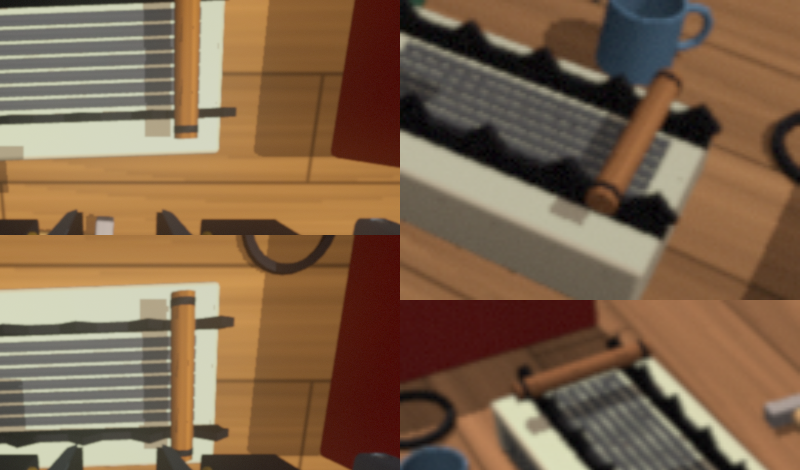

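```bash
python3 - <<'E'
from h import *
t=np.radians(HY);ax=np.array([np.cos(t),np.sin(t)]);ay=np.array([-ax[1],ax[0]])
for f,p in(("r2",(382,57)),("r1",(385,138))):
    X=onplane(np.load(f"pics/{f}.npz"),p,.118)[:2]-HC;print(f,X@ax,X@ay)
E
```

```text
r2 -0.08975865384537661 0.16149316339942993
r1 0.08743671722659374 0.16215124384534343
```

The stick is seated and centred within about 1 mm. For the next one I'll shift placement −2 mm in y. First a check that the stands haven't moved.

```bash
sed -i 's/y=SLOT\[k\]/y=SLOT[k]-.002/;s/hpt(dx,SLOT\[k\],.20)/hpt(dx,SLOT[k]-.002,.20)/' h.py; cat >> h.py <<'E'
def chk(f,boxes=((60,0,240,170),(240,10,400,185))):
    arm.move_to((.60,-.14,.28),Rdown(90));arm.sleep(.1);_,im=pick("wrist",f);ref=np.load("pics/s3.npz")["im"]
    for x0,y0,x1,y1 in boxes:
        a,b=[cv2.cvtColor(i[y0:y1,x0:x1],cv2.COLOR_RGB2GRAY).astype(np.float32) for i in(ref,im)]
        print("diff",np.abs(a-b).mean().round(2),"frac",(np.abs(a-b)>40).mean().round(3),np.round(cv2.phaseCorrelate(a,b),2))
E
python3 - <<'E'
from h import *
chk("c1");print(probe_bus.current_t())
E
```

```text
Traceback (most recent call last):
  File "h.py", line 47, in chk
    print("diff",np.abs(a-b).mean().round(2),"frac",(np.abs(a-b)>40).mean().round(3),np.round(cv2.phaseCorrelate(a,b),2))
                                                                                     ~~~~~~~~^^^^^^^^^^^^^^^^^^^^^^^^^^^
ValueError: setting an array element with a sequence. The requested array has an inhomogeneous shape after 1 dimensions. The detected shape was (2,) + inhomogeneous part.
```

```bash
sed -i 's/np.round(cv2.phaseCorrelate(a,b),2)/cv2.phaseCorrelate(a,b)/' h.py
python3 - <<'E'
from h import *
chk("c1");print(probe_bus.current_t())
r,i=np.load("pics/s3.npz")["im"],np.load("pics/c1.npz")["im"]
cv2.imwrite("pics/v3.png",np.vstack([r[:200,60:400],i[:200,60:400]])[:,:,::-1])
E
```

```text
diff 6.38 frac 0.022 ((0.9046023114812414, 0.9172188689267244), 0.8066546287065671)
diff 2.93 frac 0.0 ((0.9714656342298298, 0.538916901333323), 0.9991866763432821)
27.6833
```

View pics/v3.png

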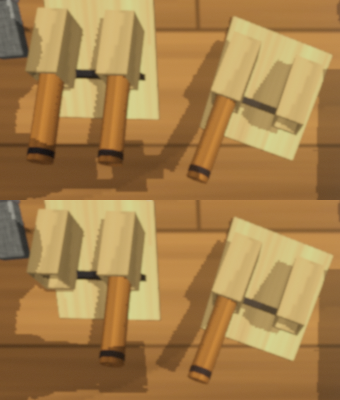

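Both stands are in place: everything shifts by about 1 px, which is arm repeatability. Next is stick B into slot 3.

```bash
python3 - <<'E'
from h import *
take("B")
if probe_bus.current_width()>.02:
    place("B",3)
E
```

```text
width 0.02372222315423095 force [ 0.1  0.1 -0.2] [-0.5 -0.6  1.8]
0.01 [ 0.4  0.6 -0.4] 0.0238 30.0
0.03 [ 0.6  0.2 -0.5] 0.0238 30.0
0.06 [ 0.6 -0.4 -2.3] 0.0239 30.0
0.1 [-0.4  0.5 -1. ] 0.0238 30.0
t 33.5833 0.023698002094470892
pre [ 0.1  0.8 -0.9] 0.02389489665456289
down [-2.5 -3.  13.6]
```

```bash
python3 - <<'E'
from h import *
release("B",3)
R=Rdown(90)
arm.move_to((.70,.25,.28),R);arm.sleep(.1);pick("wrist","q1")
arm.move_to((.60,.25,.28),R);arm.sleep(.1);pick("wrist","q2")
chk("c2",((60,0,190,170),(240,10,400,185)));print(probe_bus.current_t())
a,b=[cv2.imread(f"pics/{f}.png")[:235,200:600] for f in("q1","q2")];c=cv2.imread("pics/c2.png")[:235,50:450];d=cv2.imread("pics/s3.png")[:235,50:450]
cv2.imwrite("pics/v4.png",np.hstack([np.vstack([a,b]),np.vstack([c,d])]))
E
```

```text
rel [-0.7  0.3 -0.1] 38.6583
diff 9.97 frac 0.093 ((0.5930683118819502, 0.5428308930475936), 0.6497850460476345)
diff 1.3 frac 0.0 ((0.21890657946840975, 0.258587672230135), 0.9960740828514099)
41.7167
```

View pics/v4.png

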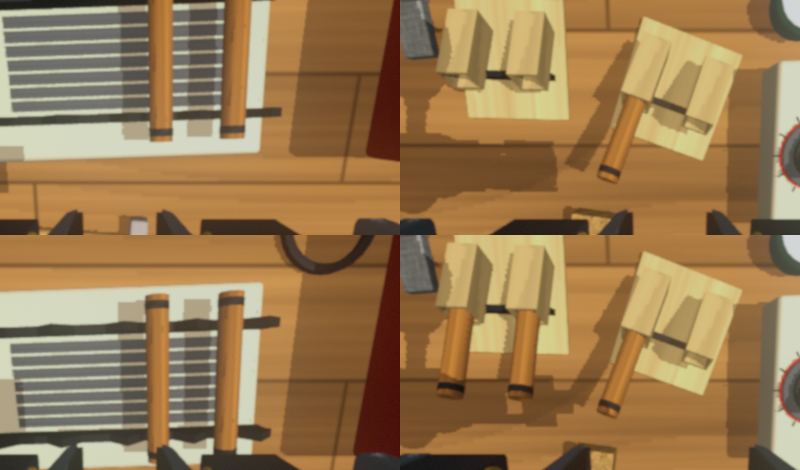

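Two sticks are racked parallel and neither stand has moved. Now stick C into slot 2, plus B's overhang measurement.

```bash
cat >> h.py <<'E'
def hx(f,p,z=.118):
    t=np.radians(HY);ax=np.array([np.cos(t),np.sin(t)]);X=onplane(np.load(f"pics/{f}.npz"),p,z)[:2]-HC;return (X@ax).round(4),(X@[-ax[1],ax[0]]).round(4)
E
python3 - <<'E'
from h import *
print(hx("q1",(360,141)),hx("q2",(357,59)))
take("C")
if probe_bus.current_width()>.02:
    place("C",2)
E
```

```text
(np.float64(0.0877), np.float64(0.0856)) (np.float64(-0.0906), np.float64(0.0865))
width 0.023610317787214622 force [-0.  -0.  -0.2] [-0.4  0.5  1.3]
0.01 [ 0.6 -0.1 -1. ] 0.0239 29.9
0.03 [ 0.5  0.4 -0.8] 0.0241 29.9
0.06 [0.6 0.2 0.2] 0.0235 29.9
0.1 [ 1.  -0.5 -0.5] 0.0241 29.9
t 47.4333 0.023548398953155043
pre [ 0.  -0.3 -1.2] 0.023868339567563682
down [-1.7  0.  10.1]
```

```bash
python3 - <<'E'
from h import *
release("C",2)
R=Rdown(90)
arm.move_to((.70,.20,.28),R);arm.sleep(.1);pick("wrist","u1")
arm.move_to((.60,.20,.28),R);arm.sleep(.1);pick("wrist","u2")
arm.move_to((.66,.04,.25),R);arm.sleep(.1);pick("wrist","d1");print(probe_bus.current_t())
pick("side","u_side")
a,b=[cv2.imread(f"pics/{f}.png")[:235,200:600] for f in("u1","u2")];c=cv2.resize(cv2.imread("pics/d1.png")[40:200,240:400],(400,400),interpolation=cv2.INTER_CUBIC);d=cv2.imread("pics/u_side.png")
cv2.imwrite("pics/v5.png",np.hstack([np.vstack([a,b]),np.vstack([c,np.zeros((70,400,3),np.uint8)])]))
E
```

```text
rel [ 0.5  0.4 -0.9] 51.975
54.2833
```

View pics/v5.png

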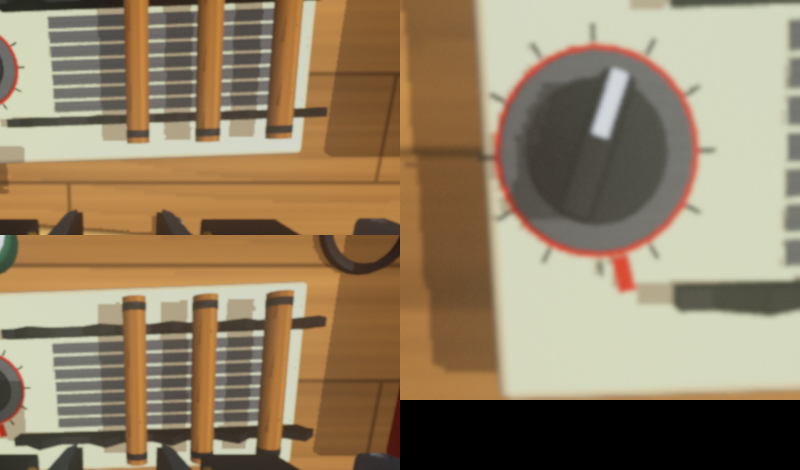

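All three sticks lie in their notches. In the dial crop the white line runs (219,71)–(200,137), the ring centre is (197,150) and the tab is at (224,272).

```bash
python3 - <<'E'
from h import *
print(hx("u1",(339,142)),hx("u2",(335,60)))
c=np.load("pics/d1.npz");f=lambda x,y,z:onplane(c,(240+x/2.5-.3,40+y/2.5-.3),z)[:2]
o,i,r,m=f(219,71,.114),f(200,137,.114),f(197,150,.072),f(224,272,.071)
an=lambda v:np.degrees(np.arctan2(v[1],v[0])).round(1)
print(o,i,r,m,"white",an(o-i),"from axis",an(o-r),"mark",an(m-r),np.linalg.norm(o-r),np.linalg.norm(m-r))
E
```

```text
(np.float64(0.0862), np.float64(0.0131)) (np.float64(-0.0922), np.float64(0.0145))
[0.54578105 0.04779412] [0.56905282 0.0407576 ] [0.57088587 0.03955383] [0.62307447 0.05160906] white 163.2 from axis 161.8 mark 13.0 0.026422608057780836 0.05356284330933366
```

```bash
cat >> h.py <<'E'
AX=(.5718,.0394)
def turn(y0,y1):
    R=Rdown(y0);claw.grip(.045);arm.move_to(tcp((*AX,.17),R),R);arm.move_l(tcp((*AX,.106),R),R,.06)
    f=F();claw.grip(0.);print("w",probe_bus.current_width(),f,F())
    q=np.array(probe_bus.current_joint_positions());n=max(1,int(abs(y1-y0)/25))
    for k in range(1,n+1):
        p=q.copy();p[5]=q[5]+(y0-y1)*k/n;arm.move_joints(p);print(F(),np.round(probe_bus.current_torque(),2)[2],round(probe_bus.current_width(),4))
    claw.grip(.045);R=probe_bus.current_tool_rot();arm.move_l(np.array(probe_bus.current_ee_pos())+[0,0,.08],R,.1)
    arm.move_to((.66,.04,.25),Rdown(90));arm.sleep(.1);print(probe_bus.current_t())
E
python3 - <<'E'
from h import *
turn(72.5,-76.7)
pick("wrist","d2");pick("scene","d2s")
c=cv2.resize(cv2.imread("pics/d2.png")[40:200,240:400],(400,400),interpolation=cv2.INTER_CUBIC)
cv2.imwrite("pics/v6.png",np.hstack([c,cv2.resize(cv2.imread("pics/d2s.png")[130:330,180:480],(400,267))[:400] if 0 else cv2.copyMakeBorder(cv2.resize(cv2.imread("pics/d2s.png")[130:330,180:480],(400,267)),0,133,0,0,cv2.BORDER_CONSTANT)]))
E
```

```text
w 0.014080783064520602 [-0.4 -0.4  0.5] [0.2 2.5 2.2]
[-0.6 -0.5  1. ] -0.0 0.0138
[-1.5 -1.8  2.1] -0.08 0.0142
[-2.9 -1.8  3.3] -0.06 0.0134
[-5.1 -1.9  5.3] -0.06 0.0141
[-6.2 -1.6  5.2] 0.02 0.0138
64.175
```

View pics/v6.png

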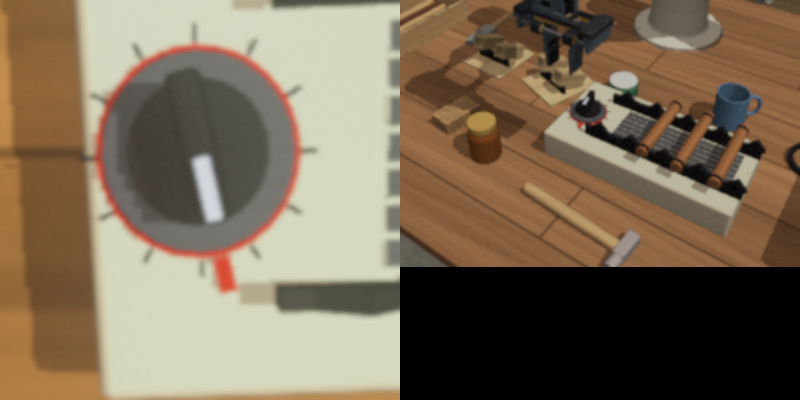

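The pointer now runs (201,157)–(213,219), aimed at the tab at (225,273). Checking the angle in numbers.

```bash
python3 - <<'E'
from h import *
c=np.load("pics/d2.npz");im=c["im"].astype(int)[40:200,240:400]
r,g,b=im[...,0],im[...,1],im[...,2]
yy,xx=np.mgrid[0:160,0:160]
def ctr(m): return np.array([xx[m].mean()+240,yy[m].mean()+40])
box=(yy>55)&(yy<95)&(xx>70)&(xx<95)
w=box&(r>165)&(b>165); red=(r>150)&(g<120)&(b<120)
tab=red&(yy>103); ring=red&(yy<=101)
P=np.argwhere(w)[:,::-1]+[240,40]
vx,vy,x0,y0=cv2.fitLine(P.astype(np.float32),cv2.DIST_L2,0,.01,.01).ravel()
an=lambda v:np.degrees(np.arctan2(v[1],v[0])).round(1)
A=onplane(c,(x0-8*vx*np.sign(vy),y0-8*abs(vy)),.114);B=onplane(c,(x0+8*vx*np.sign(vy),y0+8*abs(vy)),.114);W=onplane(c,(x0,y0),.114)
(ex,ey),ax,_=cv2.fitEllipse((np.argwhere(ring)[:,::-1]+[240,40]).astype(np.float32))
C=onplane(c,(ex,ey),.071);M=onplane(c,ctr(tab),.071)
print(w.sum(),tab.sum(),"line",an((B-A)[:2]),"from axis",an((W-C)[:2]),"from AX",an(W[:2]-AX),"mark",an((M-C)[:2]),an(M[:2]-AX),C,np.linalg.norm((M-C)[:2]),np.linalg.norm((W-C)[:2]))
E
```

```text
165 260 line 13.3 from axis 61.8 from AX 12.6 mark -25.6 -40.6 [0.57228305 0.01406531 0.071     ] 0.07322216469689194 0.03280364050615006
```

```bash
python3 - <<'E'
from h import *
an=lambda v:np.degrees(np.arctan2(v[1],v[0])).round(1)
for f in("d1","d2"):
    c=np.load(f"pics/{f}.npz");im=c["im"].astype(int);r,g,b=im[...,0],im[...,1],im[...,2]
    red=(r>150)&(g<120)&(b<120);yy,xx=np.mgrid[0:400,0:640]
    red&=(xx>277)&(xx<362)&(yy<162);tab=red&(yy>144)&(xx>318);ring=red&(yy<141)
    (ex,ey),_,_=cv2.fitEllipse(np.argwhere(ring)[:,::-1].astype(np.float32))
    C=onplane(c,(ex,ey),.071);M=onplane(c,(xx[tab].mean(),yy[tab].mean()),.071)
    print(f,C,tab.sum(),an((M-C)[:2]),np.linalg.norm((M-C)[:2]))
print(probe_bus.current_t(),probe_bus.current_ee_pos())
E
```

```text
d1 [0.57094804 0.03887737 0.071     ] 59 12.9 0.0550700936496374
d2 [0.57087763 0.03888253 0.071     ] 61 12.9 0.05493002529356717
64.275 [0.65997597 0.03997796 0.24997614]
```

```bash
python3 -c "
from rig import arm, vision, claw, probe_bus
print(arm.sign_off())"
```

```text
the job is handed in; nothing more can be done
None
```

I racked all three sticks in notch pairs 2–4, centred to within about 3 mm. The dial pointer is within about 1° of the red mark, the stands and other things on the bench are where they were, and I handed the job in at about 64 s.

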